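Index a rotary table to its next slot

TASK

With the fingertips, press the yellow indexing plunger of the rotary table in, and while it is pressed turn the table anticlockwise (seen from above, the way of the orange arrow) to the next slot of the ring; let the plunger come fully out again there so that it locks the table, and take the hand away. Do not run past the next slot, do not turn the table the other way, and do not push or lift the loose things that stand beside it.

Things in the scene. Friction and masses are not known exactly. Their poses are not given: they have to be found in the camera images.
- index_base: The bolted-down base of a rotary indexing table: grey turned body with a steel ring of 196 mm diameter, whose rim (z 40 to 48 mm) has eight open slots 45 degrees apart. Origin on the table's axis of rotation at the bench top, z up. It cannot move. With the table at joint value 0 the index arm points 75 degrees (1.309 rad) anticlockwise from this body's x axis.
- table_centre (a point): A point on the axis of rotation, on the top of the grey centre disc (65 mm above the bench) that carries the orange arrow. The aluminium table turns with it: 158 mm across, top face 61 mm above the bench, with eight work seats, five of which hold blue anodised turned parts (fixed, 22 mm high, tops 85 mm above the bench).
- plunger_top (a point): Centre of the flat top of the yellow plunger, a round button of 49 mm diameter sunk in a grey collar at the end of the index arm, 130 mm from the axis. Out, its top is 74 mm above the bench. Collar, rigid with the table: rim 75 mm above the bench, inside diameter 52 mm, outside 62 mm. Shut fingertips pressing the button take the table along by friction or against the collar's inner wall.
- plunger (a joint): How far it is pressed down, m: 0 fully out, 0.013 bottom stop. Spring: 4.5 N at 0, 10 N at 0.013. Its round-topped key locks in a ring slot from below; from 0.009 on the table is free. Let go between slots, the key rides under the ring and the plunger stays at about 0.009; let go within about 2 mm (0.02 rad) of a slot, it centres itself and springs to 0.
- turntable (a joint): Angle of the table, rad, anticlockwise from above positive. 0 at the start, in a slot; the next slot anticlockwise is at 0.785. It turns lightly (friction about 0.04 N m) and stays where it is left.
- plain_pin: Loose turned metal pin standing upright on the bench beside the table, 20 mm diameter, 50 mm high; origin at its underside. Leave alone.
- loupe: Loose black eye loupe standing on the bench, 38 mm diameter, 30 mm high; origin at its underside. Leave alone.
- v_block: Loose steel V block, 35x40x30 mm, on the bench; origin at its underside. Leave alone.
- calliper: Loose calliper lying on the bench, 74x200x10 mm; origin at the centre of its underside. Leave alone.

How it is judged:
On the way, in this order (a step that is already met when the one before it is completed fails the run):
1. the plunger is pressed in until its key is clear, with the table still at its first slot (value of joint plunger above 0.0085 m and value of joint turntable below 0.12 rad), for 0.05 s.
2. the table has been turned most of the way to the next slot (value of joint turntable above 0.45 rad), for 0.02 s.
3. the plunger has come out in the next slot (value of joint turntable between 0.755 and 0.815 rad and value of joint plunger below 0.002 m), for 0.2 s.
At the end, for the whole second after the job is handed in: The table stands still at the next slot anticlockwise (0.785 rad, within 0.03 rad) with the plunger out to within 2 mm of its rest height, and the pin, loupe, V block and calliper are within 20 mm of where they stood (all of step 3 and velocity of joint turntable between -0.05 and 0.05 rad/s and distance of each of plain_pin, loupe, v_block, calliper from where it was at the start of the episode below 0.02 m); the robot touches nothing.
It fails at once if the table is run past the next slot (more than 1.0 rad) (value of joint turntable above 1 rad).
It fails at once if the table is turned the wrong way (beyond -0.15 rad) (value of joint turntable below -0.15 rad).
It fails at once if a loose thing beside the table is shoved, lifted or carried (20 mm) (distance of any of plain_pin, loupe, v_block, calliper from where it was at the start of the episode above 0.02 m).
It also fails if it takes over 45 s, if anything falls off the work surface, if the arm or the gripper's body presses on something with over 40 N, if the wrist force passes 120 N, or if a joint passes its speed limit or range.

ROBOT

A 7-joint arm with a two-finger parallel gripper is mounted at the origin on a cart in front of the work surface, level with it; the furniture and walls round the work are solid. World frame = base frame: x ahead of the robot, y to its left, z up, the work surface at z = 0. Lengths are in m, angles in rad, forces in N, time in s.
With the tool pointing down it reaches from about 0.4 to 0.875 m from the base axis. Payload 6.5 kg.
Tool frame: the origin (TCP) lies on the centre line of the jaws, within the pads' length; the fingertips stand 8 mm ahead of it and the grasp point (between the pads) lies 11 mm behind it (env.tcp_to_tips is the distance from the TCP to the fingertips, in m); z points along the fingers, y is the direction in which the jaws open and shut (so a half turn about z gives the same grasp; the last joint's range is limited). The gripper opens to 85 mm and grips with 20 to 120 N. Pads are 22 mm wide; open, the fingers measure 114 mm over their backs; the gripper's body (76 mm by 85 mm) begins 54 mm behind the grasp point. The pads swing forward as they close: fully open they stand 13 mm farther back than shut.
Start: joints at [1.094, 0.536, -0.004, 1.538, 0.003, 1.067, -0.071], TCP at [0.26, -0.596, 0.239] pointing down, gripper open.
Joint ranges: [-2.7, 2.7], [-0.37, 2.16], [-1.27, 1.26], [0.24, 2.4], [-1.31, 4.45], [0.19, 1.91], [-2.76, 2.76]. Speed limits (rad/s): [2.39, 2.39, 3.14, 3.14, 3.14, 3.14, 3.14].

INTERFACE

Orientations are given as a unit quaternion [w, x, y, z].
In Python, from rig import env gives the robot as it stands. The module is installed in compiled form; this text tells all that it offers.
- The arm moves only by the tool jog_arm, never from a script. Its argument "commands" is text: rows parted by semicolons, each of 4 numbers parted by spaces: the shift along the tool's x, y, z in cm, then the turn about the tool's z in degrees. A call has exactly 5 rows; each row is the pose to reach, as a shift and turn from the pose commanded when the call began, along the tool's axes at that moment; what a row does not reach only later rows make up. A row lasts 1/8 s, in which the tool goes at most 62.5 mm and 10.7 degrees, less where a joint would pass 70% of its speed; a pose out of reach is approached as far as the arm can. A call with a gripper value outside its range is refused whole. "claw" is the opening, from 0 (shut) to 1 (fully open), set as the call begins (left out, the last holds). The fingers move at their own pace and stop on an object; "newtons" is the grip in N (left out, the last holds). Time passes only in rows, so rows that repeat a pose let the fingers close, or fill a call up. It gives the time, the measured TCP pose, the force and the opening at its end, in the units of the state.
- env.get_obs(): the state, without advancing time (a new reading comes with each control period).
- env.snapshot(name): name is "scene" or "top" or "wrist"; returns the picture (384x512x3 uint8, blue, green, red); there is no depth.
- env.get_calibration(name): a dict with "K" (3x3 intrinsics, pixels), "k1" (the pictures are not rectified: a ray, as slopes to the right and down, at radius r is drawn at 1 + k1 r^2 times it, then the intrinsics apply), "view" (4x4, takes a point from world to camera coordinates); the wrist camera has in their place "tool_from_camera" (4x4, takes a point from camera to tool coordinates, whose origin is the TCP and whose axes are the flange's). Camera axes: x right, y down, z forward; pixel columns grow to the right and rows downward; lengths in m; the calibration is good to about 2 mm. A picture is of the moment at which its call begins: read the wrist's pose just before it. get_calibration takes no time and is no camera call.
- env.sign_off(): hands the job in, once; it reports no verdict.
The state is a dict: "time_s": time; "q": joint angles; "joint_vel": joint speeds; "joint_efforts": joint torques, N m; "tool_pos": TCP position; "tool_rot": TCP orientation; "contact_force": force on the tool from outside, world axes, zero at the start; "moment": the same for the moment, N m; "grip_width": opening from 0.0 (shut) to 1.0 (fully open).
Only numpy, scipy, OpenCV 4.12 (cv2) and the standard library are available. Lean on these libraries where they do the work, as an engineer would, in place of code of your own. Each camera call takes 0.05 s, during which the arm holds its last target. There are 200 camera calls.

## Working session

There is one attempt and no reset: what is moved stays moved. The work goes in short steps, Python scripts to look and compute and a tool call to move; the robot and the scene stay as the last step left them, time stands still between calls to the robot, and variables do not carry over. Pictures are saved under pics/ and viewed, about 8 in all and at most 12, crops included, and the job is handed in when it is done.

Besides the shell and the picture viewer there is one more tool, called as a command line: name --argument value ..., lists and objects as JSON in quotes. jog_arm: Moves the arm, as the interface text tells. Its arguments: {"type":"object","properties":{"commands":{"type":"string"},"claw":{"type":"number"},"newtons":{"type":"number"}},"required":["commands"]}

```bash
mkdir -p pics
cat > h.py <<'E'
import numpy as np, cv2
from rig import env
def ray(name,u,v,cal=None):
    c=cal or env.get_calibration(name); K=np.array(c["K"]); k=c["k1"]
    d=np.array([(u-K[0,2])/K[0,0],(v-K[1,2])/K[1,1]]); s=d.copy()
    for _ in range(20): s=d/(1+k*(s@s))
    r=np.array([*s,1.])
    if "view" in c:
        T=np.linalg.inv(np.array(c["view"]))
    else:
        from scipy.spatial.transform import Rotation as R
        o=env.get_obs(); q=o["tool_rot"]; W=np.eye(4); W[:3,:3]=R.from_quat([q[1],q[2],q[3],q[0]]).as_matrix(); W[:3,3]=o["tool_pos"]
        T=W@np.array(c["tool_from_camera"])
    return T[:3,3],T[:3,:3]@r
def onz(name,u,v,z):
    o,d=ray(name,u,v); return o+d*(z-o[2])/d[2]
E
python3 - <<'E'
from h import *
o=env.get_obs(); print({k:np.round(v,3) for k,v in o.items()}, env.tcp_to_tips)
a=env.snapshot("top"); b=env.snapshot("scene")
cv2.imwrite("pics/top0.png",a); cv2.imwrite("pics/scene0.png",b)
for n,i in(("top",a),("scene",b)):
    h=cv2.cvtColor(i,cv2.COLOR_BGR2HSV); m=cv2.inRange(h,(22,120,100),(35,255,255))
    N,_,s,c=cv2.connectedComponentsWithStats(m)
    for j in range(1,N):
        if s[j,4]>40: print(n,s[j],c[j],onz(n,*c[j],.074))
E
```

```text
{'time_s': np.float64(0.0), 'q': array([ 1.094,  0.537, -0.004,  1.539,  0.003,  1.067, -0.071]), 'joint_vel': array([ 0.001, -0.   ,  0.   ,  0.   , -0.002,  0.002, -0.001]), 'joint_efforts': array([-0.0000e+00, -5.8341e+01,  1.0480e+00, -2.5910e+01,  1.2000e-02,
        1.0000e-02, -0.0000e+00]), 'tool_pos': array([ 0.259, -0.595,  0.238]), 'tool_rot': array([-0.001,  0.979,  0.204, -0.   ]), 'contact_force': array([ 0.46 , -0.209,  0.539]), 'moment': array([-0.054,  0.004,  0.008]), 'grip_width': np.float64(0.998)} 0.008
top [182 163  20  20 314] [191.86305732 172.23248408] [0.56659867 0.3625226  0.074     ]
scene [189 201  21  13 220] [198.95909091 207.11363636] [0.56687696 0.36354247 0.074     ]
```

View pics/top0.png

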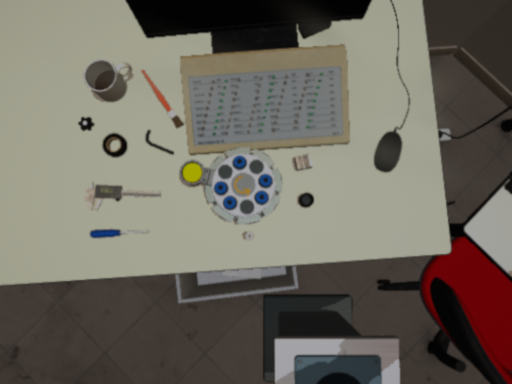

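View pics/scene0.png

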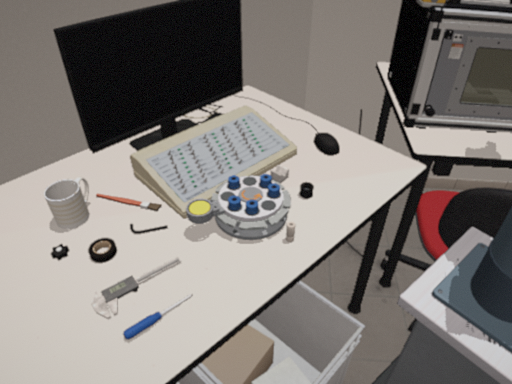

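The top view shows the plunger at pixel (192,172), left of the table, which is centred near (243,184). The pin is at (248,236), the loupe at (306,200) and the V block at (302,162). The calliper lies to the left, ending near (160,195). Next I'll measure the centre and compute the moves.

Run:
```python
from h import *
for n in("top","scene"):
    i=cv2.imread(f"pics/{n}0.png"); h=cv2.cvtColor(i,cv2.COLOR_BGR2HSV)
    # blue part tops
    m=cv2.inRange(h,(5,60,100),(21,255,255)); N,_,s,c=cv2.connectedComponentsWithStats(m)
    box=(225,170,262,200) if n=="top" else (235,180,270,210)
    for j in range(1,N):
        if box[0]<c[j][0]<box[2] and box[1]<c[j][1]<box[3] and s[j,4]>5: print(n,s[j],c[j],onz(n,*c[j],.065))
    v=cv2.resize(i[140:250,160:320] if n=="top" else i[160:260,170:310],None,fx=5,fy=5,interpolation=cv2.INTER_CUBIC); cv2.imwrite(f"pics/{n}c.png",v)
```

```text
top [234 175  16  21 115] [240.66086957 186.6173913 ] [0.53149032 0.24185073 0.065     ]
scene [241 190   8  10  30] [243.7        194.96666667] [0.54432507 0.25129888 0.065     ]
scene [253 193   9   6  33] [257.12121212 195.75757576] [0.52140841 0.2283349  0.065     ]
```

View pics/topc.png

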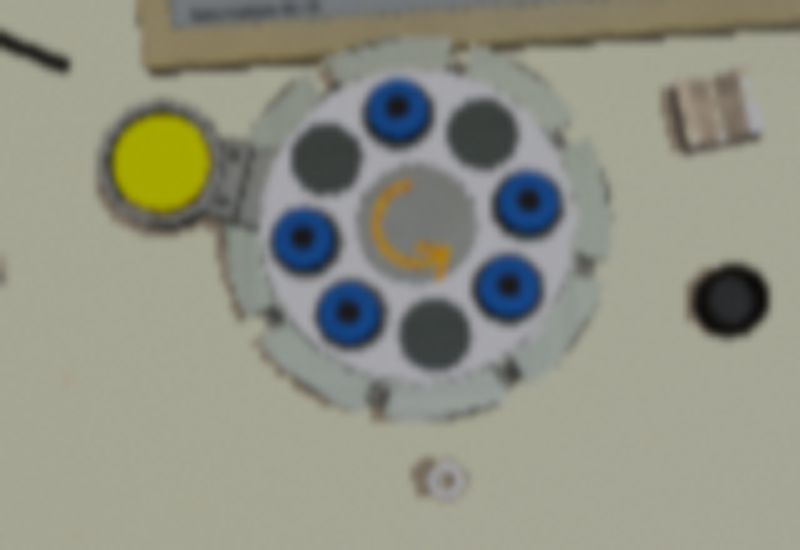

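The crop gives the disc centre at about (416,223), so pixel (242.8,184.2). The plunger is upper left of it, and the next ring slot is at crop (272,313), lower left. The pin, loupe and V block are well clear of the arc.

Run:
```python
from h import *
from scipy.spatial.transform import Rotation as R
C=onz("top",242.8,184.2,.065); P=onz("top",191.86,172.23,.074); print(C,P,np.linalg.norm((P-C)[:2]))
th=np.arctan2(*(P-C)[1::-1]); print("th",th)
o=env.get_obs(); q=o["tool_rot"]; M=R.from_quat([q[1],q[2],q[3],q[0]]).as_matrix()
print(M.round(3), M.T@(P+[0,0,.05]-o["tool_pos"])*100)
for d in(0,.2,.4,.6,.785): print(d, C[:2]+.13*np.array([np.cos(th+d),np.sin(th+d)]))
```

```text
[0.53752673 0.23653856 0.065     ] [0.5666049  0.36253027 0.074     ] 0.12930372095992795
th 1.3439736337430366
[[ 0.917  0.399 -0.001]
 [ 0.399 -0.917  0.001]
 [-0.    -0.002 -1.   ]] [ 66.43036898 -75.52978641  11.56610114]
0 [0.56676148 0.36320872]
0.2 [0.54101326 0.3664918 ]
0.4 [0.51512604 0.36459405]
0.6 [0.49013186 0.35759114]
0.785 [0.46867339 0.34680741]
```

jog_arm --commands "4.4 -4 0 0; 8.8 -8 0 0; 13.2 -12 0 0; 17.6 -16 0 0; 22 -20 0 0" --claw 0

```text
time_s: 0.72
tool_pos: [0.3818, -0.3227, 0.2391]
tool_rot: [-0.0, 0.979, 0.204, -0.0]
contact_force: [0.6, 0.3, 0.1]
grip_width: 0.001
```

jog_arm --commands "4 -4.4 0 0; 8 -8.8 0 0; 12 -13.2 0 0; 16 -17.6 0 0; 20 -22 0 0"

```text
time_s: 1.35
tool_pos: [0.4771, -0.0414, 0.2393]
tool_rot: [0.0, 0.979, 0.204, -0.0]
contact_force: [0.7, -0.7, -0.9]
grip_width: 0.004
```

jog_arm --commands "3.5 -4.8 0 0; 7 -9.6 0 0; 10.5 -14.4 0 0; 14 -19.2 0 0; 17 -24 0 0"

```text
time_s: 1.98
tool_pos: [0.5371, 0.2465, 0.2389]
tool_rot: [0.0, 0.979, 0.204, -0.0]
contact_force: [0.1, -0.9, -0.0]
grip_width: 0.002
```

```bash
cat > s.py <<'E'
from h import *
from scipy.spatial.transform import Rotation as R
import sys
o=env.get_obs(); q=o["tool_rot"]; M=R.from_quat([q[1],q[2],q[3],q[0]]).as_matrix()
C=np.array([.5375,.2365]); th=1.344
print(o["time_s"],o["tool_pos"].round(4),o["q"].round(2),o["contact_force"].round(1),M.round(3).tolist())
a=float(sys.argv[1]); z=float(sys.argv[2])
T=np.array([*(C+.13*np.array([np.cos(th+a),np.sin(th+a)])),z]); print("shift cm",M.T@(T-o["tool_pos"])*100)
E
python3 s.py 0 .124
```

```text
1.975 [0.5371 0.2465 0.2389] [-0.23  0.47 -0.38  1.68  0.19  1.03 -1.83] [ 0.1 -0.9 -0. ] [[0.917, 0.399, -0.0], [0.399, -0.917, -0.0], [-0.0, 0.0, -1.0]]
shift cm [ 7.3807763  -9.51747775 11.48561699]
```

jog_arm --commands "2.5 -3.2 0 0; 5 -6.4 0 0; 7.4 -9.5 3 0; 7.4 -9.5 7 0; 7.4 -9.5 11.5 0"

```text
time_s: 2.6
tool_pos: [0.5667, 0.3621, 0.1229]
tool_rot: [-0.0, 0.979, 0.204, 0.0]
contact_force: [0.9, 0.2, -1.4]
grip_width: 0.003
```

```bash
python3 s.py 0 .084
python3 - <<'E'
from h import *
w=env.snapshot("wrist"); s=env.snapshot("scene")
cv2.imwrite("pics/w1.png",np.hstack([w[:, :],cv2.resize(s[150:270,150:310],(512,384))])[:, ::1])
v=cv2.imread("pics/w1.png"); cv2.imwrite("pics/w1.png",cv2.resize(v,(800,300)))
E
```

```text
2.6 [0.5667 0.3621 0.1229] [-0.41  0.73 -0.34  1.54  0.28  0.92 -2.  ] [ 0.9  0.2 -1.4] [[0.916, 0.4, 0.0], [0.4, -0.916, 0.0], [0.0, -0.0, -1.0]]
shift cm [ 0.04584349 -0.0981722   3.88762429]
```

View pics/w1.png

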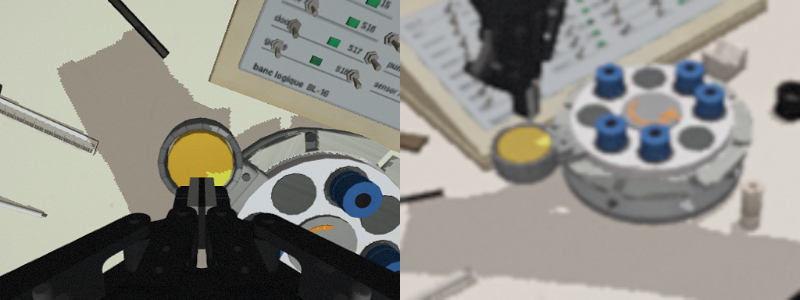

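The wrist view (left) shows the shut tips over the button, and the scene view shows the same. Pressing now.

jog_arm --commands "0 0 1.5 0; 0 0 3 0; 0 0 4 0; 0 0 4.5 0; 0 0 5 0"

```text
time_s: 3.32
tool_pos: [0.5674, 0.3612, 0.0749]
tool_rot: [0.0, 0.979, 0.204, 0.0]
contact_force: [-0.7, -1.9, 6.1]
grip_width: 0.003
```

jog_arm --commands "0 0 0.1 0; 0 0 0.2 0; 0 0 0.2 0; 0 0 0.2 0; 0 0 0.2 0"

```text
time_s: 3.95
tool_pos: [0.5676, 0.3612, 0.0734]
tool_rot: [0.0, 0.979, 0.204, 0.001]
contact_force: [-1.4, -2.5, 6.3]
grip_width: 0.001
```

```bash
python3 s.py 0 .0705; python3 s.py .4 .0705|tail -1;python3 s.py .785 .0705|tail -1
```

```text
3.95 [0.5676 0.3612 0.0734] [-0.42  0.79 -0.32  1.56  0.31  0.84 -2.02] [-1.4 -2.5  6.3] [[0.917, 0.399, 0.001], [0.399, -0.917, -0.0], [0.001, 0.001, -1.0]]
shift cm [ 0.00124944 -0.21970851  0.28935999]
shift cm [-4.67882813 -2.40562039  0.28249005]
shift cm [-9.64805629 -2.62667767  0.27658159]
```

jog_arm --commands "0 0 0.1 0; 0 0 0.2 0; 0 0 0.3 0; 0 0 0.3 0; 0 0 0.3 0"

```text
time_s: 4.58
tool_pos: [0.5677, 0.3611, 0.0706]
tool_rot: [0.0, 0.979, 0.204, 0.001]
contact_force: [-1.4, -3.2, 8.8]
grip_width: 0.005
```

```bash
cat > arc.py <<'E'
from h import *
from scipy.spatial.transform import Rotation as R
import sys
o=env.get_obs(); q=o["tool_rot"]; M=R.from_quat([q[1],q[2],q[3],q[0]]).as_matrix()
C=np.array([.5375,.2365]); r=o["tool_pos"][:2]-C
print(o["tool_pos"].round(4),"angle turned",np.arctan2(r[1],r[0])-1.333,np.hypot(*r))
for a in map(float,sys.argv[1:]):
    c,s=np.cos(a),np.sin(a); d=np.array([[c,-s],[s,c]])@r-r
    print(a,(M.T@[*d,0]*100).round(2),-np.degrees(a).round(1))
E
python3 arc.py .04 .1 .18 .26 .33
```

```text
[0.5677 0.3611 0.0706] angle turned -0.00019036740370959038 0.12824886696612975
0.04 [-0.42 -0.3  -0.  ] -2.3
0.1 [-1.06 -0.72 -0.  ] -5.7
0.18 [-1.96 -1.22 -0.  ] -10.3
0.26 [-2.89 -1.65 -0.01] -14.9
0.33 [-3.73 -1.96 -0.01] -18.9
```

jog_arm --commands "-0.42 -0.3 0.05 -2.3; -1.06 -0.72 0.1 -5.7; -1.96 -1.22 0.1 -10.3; -2.89 -1.65 0.1 -14.9; -3.73 -1.96 0.1 -18.9"

```text
time_s: 5.2
tool_pos: [0.5263, 0.364, 0.0698]
tool_rot: [0.001, 0.932, 0.363, 0.001]
contact_force: [1.4, -3.2, 7.5]
grip_width: -0.001
```

```bash
python3 arc.py .08 .16 .23 .28 .32; python3 s.py 0 .07|head -1
python3 - <<'E'
from h import *
t=env.snapshot("top");s=env.snapshot("scene")
cv2.imwrite("pics/m1.png",np.hstack([cv2.resize(t[140:250,160:307],(400,300)),cv2.resize(s[150:270,150:310],(400,300))]))
E
```

```text
[0.5263 0.364  0.0698] angle turned 0.3256258495674629 0.12798612713140733
0.08 [-0.84 -0.59 -0.  ] -4.6
0.16 [-1.72 -1.11 -0.01] -9.2
0.23 [-2.52 -1.51 -0.01] -13.2
0.28 [-3.11 -1.76 -0.01] -16.0
0.32 [-3.59 -1.93 -0.01] -18.3
5.2 [0.5263 0.364  0.0698] [-0.4   0.77 -0.4   1.65  0.39  0.8  -1.8 ] [ 1.4 -3.2  7.5] [[0.737, 0.676, 0.003], [0.676, -0.737, -0.0], [0.002, 0.002, -1.0]]
```

View pics/m1.png

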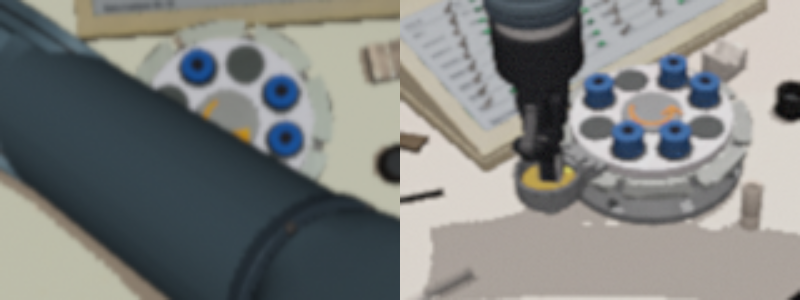

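The table follows: the parts have turned and the tips sit in the collar (scene half, about (550,175)).

jog_arm --commands "-0.84 -0.59 0 -4.6; -1.72 -1.11 0 -9.2; -2.52 -1.51 0 -13.2; -3.11 -1.76 0 -16; -3.59 -1.93 0 -18.3"

```text
time_s: 5.92
tool_pos: [0.4874, 0.3539, 0.0698]
tool_rot: [0.001, 0.863, 0.506, 0.002]
contact_force: [2.5, -3.2, 7.9]
grip_width: -0.004
```

```bash
cat > ang.py <<'E'
from h import *
C=np.array([.5375,.2365])
def blobs(n,i):
    m=cv2.inRange(cv2.cvtColor(i,cv2.COLOR_BGR2HSV),(100,120,40),(125,255,255)); N,_,s,c=cv2.connectedComponentsWithStats(m); L=[]
    for j in range(1,N):
        p=onz(n,*c[j],.077)[:2]-C
        if s[j,4]>25 and np.hypot(*p)<.08: L.append((np.degrees(np.arctan2(p[1],p[0]))%360,np.hypot(*p),s[j,4]))
    return np.array(sorted(L)).round(3)
for n in("scene","top"):
    a=blobs(n,cv2.imread(f"pics/{n}0.png")); b=blobs(n,env.snapshot(n))
    print(n);print(a.tolist());print(b.tolist())
E
python3 ang.py; python3 arc.py .05 .1 .14; python3 s.py 0 .07|head -1
```

```text
scene
[[13.889, 0.052, 107.0], [101.94, 0.059, 132.0], [143.837, 0.062, 124.0], [249.476, 0.05, 223.0]]
[[136.287, 0.061, 121.0], [178.103, 0.06, 129.0], [264.521, 0.052, 103.0], [314.333, 0.049, 97.0]]
top
[[9.102, 0.055, 106.0], [100.093, 0.056, 110.0], [145.002, 0.056, 108.0], [233.922, 0.056, 109.0], [278.487, 0.056, 107.0]]
[[46.683, 0.055, 109.0], [270.263, 0.056, 109.0], [315.549, 0.056, 109.0]]
[0.487  0.3537 0.0696] angle turned 0.6449072652513259 0.12765471897640152
0.05 [-0.52 -0.37 -0.  ] -2.9
0.1 [-1.05 -0.72 -0.  ] -5.7
0.14 [-1.49 -0.98 -0.  ] -8.0
6.025 [0.487  0.3537 0.0696] [-0.36  0.73 -0.48  1.75  0.46  0.77 -1.58] [ 1.7 -3.2  8.7] [[0.489, 0.872, 0.003], [0.872, -0.489, -0.001], [0.001, 0.003, -1.0]]
```

The blue parts have turned 37.0° (0.646 rad) in the top view, and the tool arc gives 0.645 rad. That leaves 0.14 rad.

jog_arm --commands "-0.52 -0.37 0 -2.9; -1.05 -0.72 0 -5.7; -1.49 -0.98 0 -8; -1.49 -0.98 0 -8; -1.49 -0.98 0 -8"

```text
time_s: 6.65
tool_pos: [0.4718, 0.3457, 0.0697]
tool_rot: [0.001, 0.826, 0.564, 0.002]
contact_force: [2.7, -4.2, 9.5]
grip_width: -0.002
```

```bash
python3 ang.py|tail -3; python3 arc.py; python3 s.py 0 .07|head -1
```

```text
top
[[9.102, 0.055, 106.0], [100.093, 0.056, 110.0], [145.002, 0.056, 108.0], [233.922, 0.056, 109.0], [278.487, 0.056, 107.0]]
[[54.078, 0.055, 108.0], [141.967, 0.047, 27.0], [192.681, 0.051, 57.0], [277.9, 0.056, 108.0], [323.463, 0.055, 103.0]]
[0.4718 0.3457 0.0697] angle turned 0.7793796745336341 0.12748808342205187
6.75 [0.4718 0.3457 0.0697] [-0.34  0.72 -0.51  1.8   0.49  0.75 -1.48] [ 1.8 -4.3  8.8] [[0.364, 0.931, 0.004], [0.931, -0.364, -0.0], [0.001, 0.004, -1.0]]
```

The table is at about 0.779 rad by both measures, within the self-centring range. Now lifting slowly.

jog_arm --commands "-0.03 -0.02 -0.2 0; -0.05 -0.04 -0.4 0; -0.05 -0.04 -0.6 0; -0.05 -0.04 -0.8 0; -0.05 -0.04 -1 0"

```text
time_s: 7.38
tool_pos: [0.4706, 0.3454, 0.0792]
tool_rot: [0.001, 0.826, 0.564, 0.001]
contact_force: [1.6, -2.3, 3.5]
grip_width: 0.001
```

jog_arm --commands "0 0 -0.2 0; 0 0 -0.5 0; 0 0 -1 0; 0 0 -2 0; 0 0 -4 0"

```text
time_s: 8.0
tool_pos: [0.4681, 0.3459, 0.1187]
tool_rot: [-0.0, 0.825, 0.565, -0.001]
contact_force: [0.0, 0.4, 0.7]
grip_width: -0.0
```

jog_arm --commands "0 0 -5 0; 0 0 -8 0; -3 4 -10 0; -6 8 -10 0; -9 12 -10 0"

```text
time_s: 8.62
tool_pos: [0.549, 0.2177, 0.2202]
tool_rot: [0.0, 0.825, 0.565, 0.001]
contact_force: [0.2, 0.5, -0.2]
grip_width: -0.002
```

```bash
python3 ang.py|tail -3; python3 s.py .785 .07|head -1
python3 - <<'E'
from h import *
t=env.snapshot("top");s=env.snapshot("scene")
for n,i in(("top",t),("scene",s)):
    m=cv2.inRange(cv2.cvtColor(i,cv2.COLOR_BGR2HSV),(22,120,100),(35,255,255)); N,_,st,c=cv2.connectedComponentsWithStats(m)
    for j in range(1,N):
        if st[j,4]>40:
            p=onz(n,*c[j],.074)[:2]; d=p-[.5375,.2365]; print(n,st[j,4],p,np.hypot(*d),np.arctan2(d[1],d[0])-1.344)
cv2.imwrite("pics/e1.png",np.hstack([cv2.resize(t[140:250,160:307],(400,300)),cv2.resize(s[150:270,150:310],(400,300))]))
# two-ray height of the plunger top
E
```

```text
top
[[9.102, 0.055, 106.0], [100.093, 0.056, 110.0], [145.002, 0.056, 108.0], [233.922, 0.056, 109.0], [278.487, 0.056, 107.0]]
[[55.113, 0.055, 99.0], [145.355, 0.056, 107.0], [189.768, 0.057, 107.0]]
8.725 [0.5519 0.2117 0.2191] [-0.01  0.53 -0.59  1.69  0.34  1.02 -1.1 ] [ 0.1  0.5 -0.4] [[0.372, 0.928, 0.002], [0.928, -0.372, -0.003], [-0.002, 0.004, -1.0]]
top 332 [0.46818293 0.34614329] 0.12971702541702634 0.7905602044997864
scene 269 [0.467981  0.3468959] 0.1304612862366132 0.7887858114660384
```

View pics/e1.png

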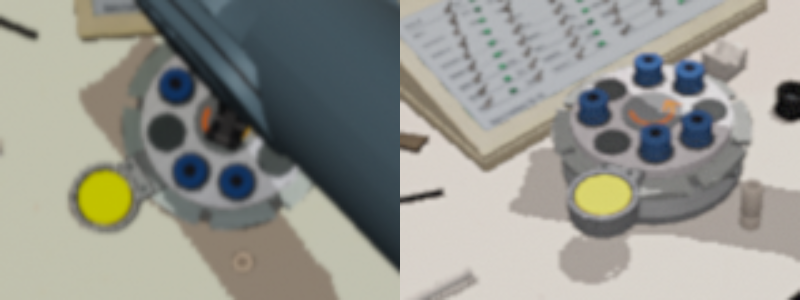

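The button now fills the collar flush at about (603,195) in the scene half. Both views put it at 0.79 rad at the "out" height, the pin, V block and loupe are where they stood, and the hand is clear. I'll let the arm settle, then hand in.

jog_arm --commands "0 0 -1 0; 0 0 -2 0; 0 0 -2 0; 0 0 -2 0; 0 0 -2 0"

```text
time_s: 9.45
tool_pos: [0.5478, 0.2186, 0.2379]
tool_rot: [-0.0, 0.825, 0.565, -0.0]
contact_force: [-0.3, -0.5, 0.4]
grip_width: -0.002
```

```bash
python3 -c "
from rig import env
print(env.get_obs()['contact_force'], env.sign_off())"
```

```text
the job is handed in; nothing more can be done
[-0.30475571 -0.52868629  0.43559899] None
```

I pressed the plunger in about 11 mm (about 9 N) with the shut fingertips and turned the table 45° anticlockwise. I then let the plunger rise slowly in the next slot, took the hand away and handed the job in at about 9.5 s.

- **Table angle:** after release, the top and scene cameras put the plunger at 0.791 and 0.789 rad (target 0.785).
- **Plunger out:** both views agree within about 1 mm when the top is taken at its fully-out height, and it looks flush with the collar. I did not measure its height separately.
- **Loose things:** the pin, V block and loupe look undisturbed in the last picture. I did not measure their positions. Only part of the calliper was in view, and the hand never came near it.
- **Contact:** the wrist force was near zero at hand-in, with the hand about 0.23 m above the bench.

No check failed. Just before release, the table angle read about 0.779 rad, within the self-centring range.

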